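# Chuck a cutter in the bench collet

### The job

Take the cylindrical cutter with the flat top out of the wooden block and lower its shank gently through the hex nut of the upright collet holder until it rests fully home on the stop inside. Let go of it, then turn the hex nut clockwise (seen from above) until you feel the collet grip the shank firmly: snug, not over-tightened. Leave the other two cutters standing in their holes.

Things in the scene. Friction and masses are not known exactly. Their poses are not given: they have to be found in the camera images.
- flat_cutter_head (a point): The cutter to mount: dark cylindrical head with a flat top, 22 mm diameter, 24 mm tall, on a bright 12 mm shank that reaches 43 mm below the head (tip rounded); about 0.12 kg. This point is the head's centre, 12 mm above the head's foot, 55 mm above the shank's tip. It stands in one of the block's three holes (which one varies), the head's foot on the block's top.
- flat_cutter_tip (a point): Centre of the lower end of that cutter's shank, 55 mm below the centre of its head; z runs up along the shank.
- ball_cutter_head (a point): Centre of the head of the cutter with a domed (ball-end) top, same shank and sizes; it stays in its hole.
- cone_cutter_head (a point): Centre of the head of the cutter with a pointed cone top, same shank and sizes; it stays in its hole.
- tool_block: Wooden storage block, fixed, 56 x 180 x 50 mm (x, y, z), origin at the centre of its underside. Three holes, 15 mm square, 46 mm deep, in a row along its y axis, 60 mm apart, the middle one at its centre. Take a cutter with the fingers closing along the block's x axis, clear of its neighbours.
- holder: Upright collet holder, fixed to the bench: round flange of 104 mm diameter, barrel of 37 mm diameter up to 72 mm high, hex nut above it; origin at the centre of the underside, z up along the collet's axis. With the cutter home its head's foot is 3 mm and its flat top 27 mm above the nut.
- nut_top (a point): Centre of the top of the steel hex nut, on the collet's axis, 98 mm above the bench; turns with the nut. Nut 40 mm across flats, 26 mm tall (72 to 98 mm up), hole 21 mm. Its x axis is square to a pair of flats; others every 60 degrees. Clockwise from above closes the collet. It starts loose and meets the shank after 0.4 to 0.95 rad: how far is not known beforehand and must be felt.
- stop_face (a point): Centre of the flat, rigid face of the depth stop inside the holder, 58 mm above the bench, 40 mm below the nut's top; the shank's tip rests here when fully home.
- jaw_0: One of four brass collet jaws in the nut, with a funnel in the top 7 mm; open by 1 to 2.3 mm round the shank. Loose, the nut has an even friction of 0.35 N m, either way round; from contact the torque climbs 1.2 N m per rad above the loose reading. About 0.2 N m above it is a good grip, under 0.15 slack, over 0.35 too tight. Stays where left. Origin: collet axis, height of nut top, moves 2.5 mm per rad.
- jaw_1: The next collet jaw, a quarter turn round from the first; origin as for the first.
There are look-alikes about, which are no part of the job. Of the things that look like the holder, the larger one is meant.

How it is judged:
By the outcome, as a careful person would: the job done as asked, in the order asked, and still so for the second after the job is handed in, with the robot touching nothing.
It also fails if it takes over 64 s, if anything falls off the work surface, if the arm or the gripper's body presses on something with over 40 N, if the wrist force passes 120 N, or if a joint passes its speed limit or range.

### The arm

A 6-joint arm with a two-finger parallel gripper is mounted at the origin on a cart in front of the work surface, level with it; the furniture and walls round the work are solid. World frame = base frame: x ahead of the robot, y to its left, z up, the work surface at z = 0. Lengths are in m, angles in rad, forces in N, time in s.
With the tool pointing down it reaches from about 0.3 to 1 m from the base axis. Payload 5.1 kg.
Tool frame: the origin (TCP) lies between the finger pads; the fingertips stand 8 mm ahead of it and the grasp point (between the pads) lies 11 mm behind it; x points along the fingers, y is the direction in which the jaws open and shut, and the axes are right-handed (so a half turn about x gives the same grasp; the last joint's range is limited). The gripper opens to 95 mm and grips with 3 to 60 N. Pads are 20 mm wide; open, the fingers measure 119 mm over their backs; the gripper's body (75 mm by 180 mm) begins 59 mm behind the grasp point.
Start: joints at [1.067, 0.124, 1.65, -0, 1.367, -0.083], TCP at [0.266, 0.593, 0.223] pointing down, gripper open.
Joint ranges: [-2.61, 2.61], [-1.02, 2.33], [0.03, 2.71], [-1.35, 4.49], [0.32, 2.68], [-2.91, 2.91]. Speed limits (rad/s): [2.57, 2.57, 3.14, 3.14, 3.14, 3.14].

### API

Orientations are given as a rotation vector (axis times angle).
In Python, from bench import telemetry, eyes, order gives the robot as it stands.
- The arm moves only by the tool drive_tool, never from a script. Its argument "moves" is a list of rows, each a list of 3 entries, a list of its own where there are three numbers: the shift along the tool's x, y, z in m, then the turn about the tool's x in degrees, then the opening in per cent of the stroke, from 0 (shut) to 100 (fully open). A call has 1 to 20 rows; each row shifts and turns the commanded pose from where the row before left it, along the tool's axes as they then stand; what a row does not reach is not made up. A row lasts 1/8 s, in which the tool goes at most 62.5 mm and 10.7 degrees, less where a joint would pass 70% of its speed; a pose out of reach is approached as far as the arm can. A call with a gripper value outside its range is refused whole. The fingers move at their own pace and stop on an object; the grip force is fixed at half the most. Time passes only in rows, so rows that do not move let the fingers close. It gives the time, the measured TCP pose, the force and the opening at its end, in the units of the state.
- telemetry.state(): the state, without advancing time (a new reading comes with each control period).
- eyes.camera(name): name is "scene" or "top" or "wrist"; returns (picture, depth): 480x640x3 uint8, red, green, blue; 480x640 float32, m along the optical axis (not along the pixel's ray), 0 where there is no reading.
- eyes.camera_info(name): a dict with "camera_matrix" (3x3 intrinsics, pixels), "R" (3x3) and "t" (3): a world point X has camera coordinates R X + t. Camera axes: x right, y down, z forward; pixel columns grow to the right and rows downward; lengths in m; the calibration is good to about 2 mm. A picture is of the moment at which its call begins: read the wrist's pose just before it. camera_info takes no time and is no camera call; for the wrist camera it gives the pose at the moment of the call.
- order.sign_off(): hands the job in, once; it reports no verdict.
The state is a dict: "time": time; "joint_positions": joint angles; "joint_velocities": joint speeds; "effort": joint torques, N m; "ee_pos": TCP position; "eef_rot": TCP orientation; "wrist_force": force on the tool from outside, world axes, zero at the start; "torque": the same for the moment, N m; "grip_width": finger opening in m.
Only numpy, scipy, OpenCV 4.12 (cv2) and the standard library are available. Lean on these libraries where they do the work, as an engineer would, in place of code of your own. Each camera call takes 0.05 s, during which the arm holds its last target.

## Working session

There is one attempt and no reset: what is moved stays moved. The work goes in short steps, Python scripts to look and compute and a tool call to move; the robot and the scene stay as the last step left them, time stands still between calls to the robot, and variables do not carry over. Pictures are saved under pics/ and viewed, and the job is handed in when it is done.

Besides the shell and the picture viewer there is one more tool, called after "Emit:" by a JSON object that holds its "fn" and its "kwargs". drive_tool: Moves the arm, as the interface text tells. Its arguments: {"type":"object","properties":{"moves":{"type":"array"}},"required":["moves"]}

```bash
mkdir -p pics; ls; python3 - <<'E'
from bench import telemetry, eyes, order
import cv2,numpy as np
print(telemetry.state())
for n in ("scene","top","wrist"):
    info=eyes.camera_info(n); p,d=eyes.camera(n)
    cv2.imwrite(f"pics/{n}0.png",p[:,:,::-1]); np.savez(f"pics/{n}0.npz",p=p,d=d,K=info["camera_matrix"],R=info["R"],t=info["t"])
    print(n,info)
E
```

```text
pics
{'time': 0.0, 'joint_positions': array([ 1.06741962e+00,  1.24499818e-01,  1.65166814e+00, -2.30528376e-05,
        1.36747978e+00, -8.26023767e-02]), 'joint_velocities': array([ 0.00029976,  0.0013169 , -0.00248549, -0.00060409,  0.00090417,
        0.00138491]), 'effort': array([ 1.51630265e-03, -4.17620373e+01, -3.59923482e+01,  7.74916797e-02,
        4.93975275e-02, -1.66110658e-04]), 'ee_pos': array([0.26523695, 0.59274132, 0.22139391]), 'eef_rot': array([ 0.32849603,  1.54605727, -0.33161589]), 'wrist_force': array([ 0.20348439, -0.24006183, -0.27680244]), 'torque': array([-0.01544585, -0.02560666, -0.00880251]), 'grip_width': 0.09524449808709215}
scene {'camera_matrix': array([[623.19535765,   0.        , 320.39321327],
       [  0.        , 623.19535765, 236.67032647],
       [  0.        ,   0.        ,   1.        ]]), 'R': array([[-0.5337506 , -0.84546614,  0.01724266],
       [-0.53206062,  0.31990679, -0.78394588],
       [ 0.65728365, -0.42760572, -0.62058968]]), 't': array([0.39271648, 0.31805513, 0.59714052])}
top {'camera_matrix': array([[574.91350299,   0.        , 319.58752294],
       [  0.        , 574.91350299, 235.89473842],
       [  0.        ,   0.        ,   1.        ]]), 'R': array([[-0.11590488, -0.99324635,  0.00526826],
       [-0.97085184,  0.11216812, -0.21181363],
       [ 0.20979218, -0.02966494, -0.97729588]]), 't': array([0.18183251, 0.55362239, 0.87033318])}
wrist {'camera_matrix': array([[409.53361138,   0.        , 324.63101178],
       [  0.        , 409.53361138, 240.96360315],
       [  0.        ,   0.        ,   1.        ]]), 'R': array([[ 0.40835093,  0.91281828, -0.00350686],
       [ 0.88604339, -0.39544352,  0.24197425],
       [ 0.21949176, -0.10191765, -0.97027633]]), 't': array([-0.64794801, -0.02790239,  0.3911076 ])}
```

View pics/scene0.png

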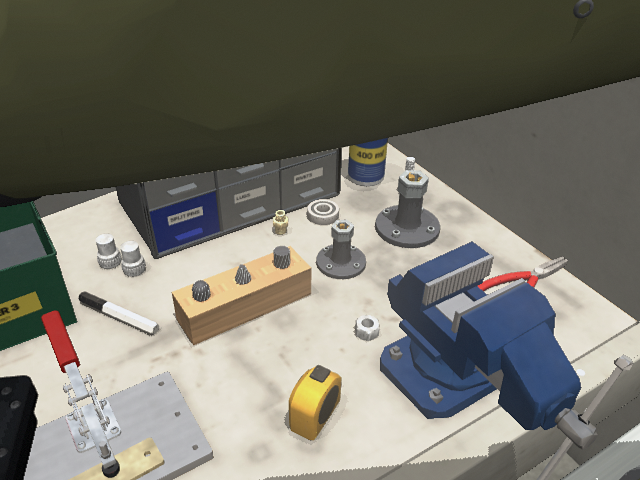

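View pics/top0.png

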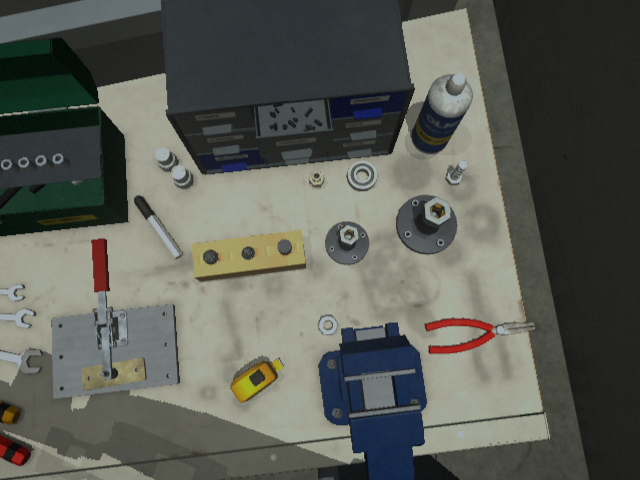

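View pics/wrist0.png

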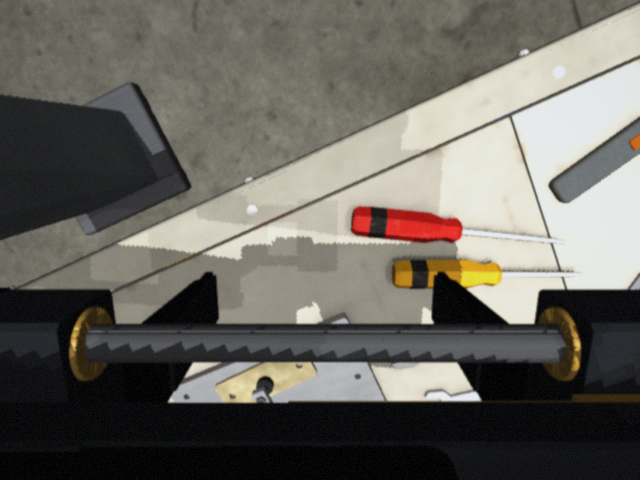

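The scene view shows the block with three cutters at about (201,290), (243,273) and (282,258). There are two holders, a large one at (408,205) and a small one at (341,245). I'll enlarge both areas.

```bash
python3 - <<'E'
import cv2,numpy as np
s=cv2.imread("pics/scene0.png");t=cv2.imread("pics/top0.png")
a=cv2.resize(s[235:345,165:325],None,fx=4,fy=4,interpolation=cv2.INTER_CUBIC)
cv2.imwrite("pics/c_scene_block.png",a)
cv2.imwrite("pics/c_scene_hold.png",cv2.resize(s[150:290,305:455],None,fx=4,fy=4,interpolation=cv2.INTER_CUBIC))
cv2.imwrite("pics/c_top.png",cv2.resize(t[180:290,180:320],None,fx=5,fy=5,interpolation=cv2.INTER_CUBIC))
cv2.imwrite("pics/c_toph.png",cv2.resize(t[180:280,320:465],None,fx=5,fy=5,interpolation=cv2.INTER_CUBIC))
E
```

```text
(no output)
```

View pics/c_scene_block.png

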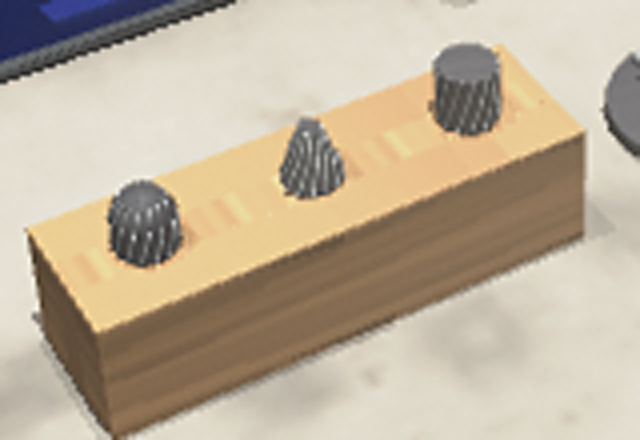

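View pics/c_scene_hold.png

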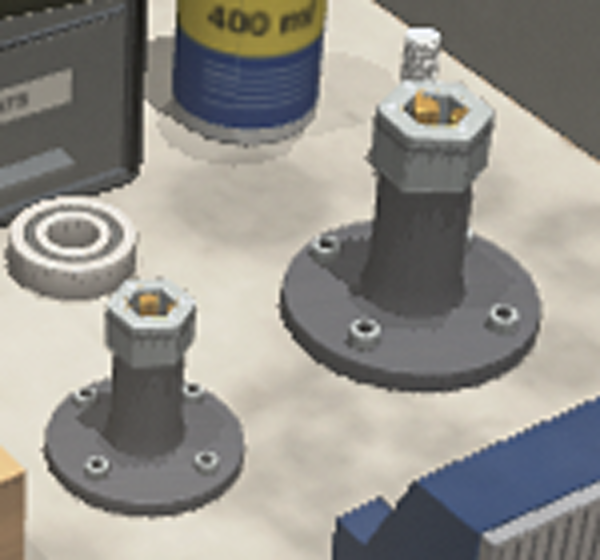

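View pics/c_top.png

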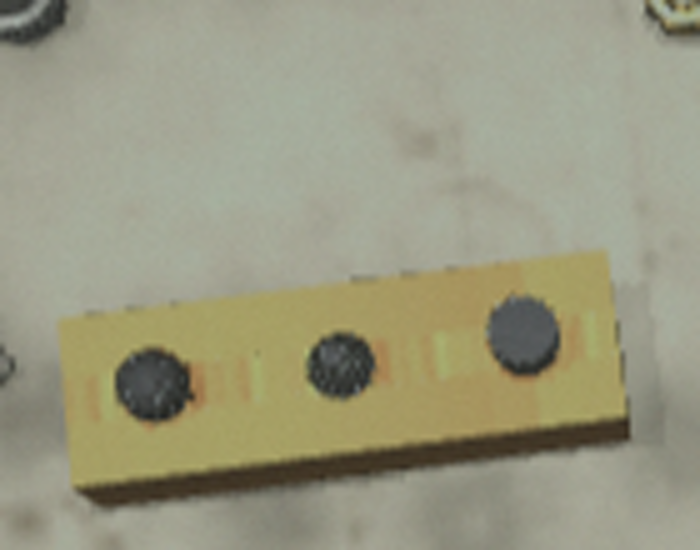

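View pics/c_toph.png

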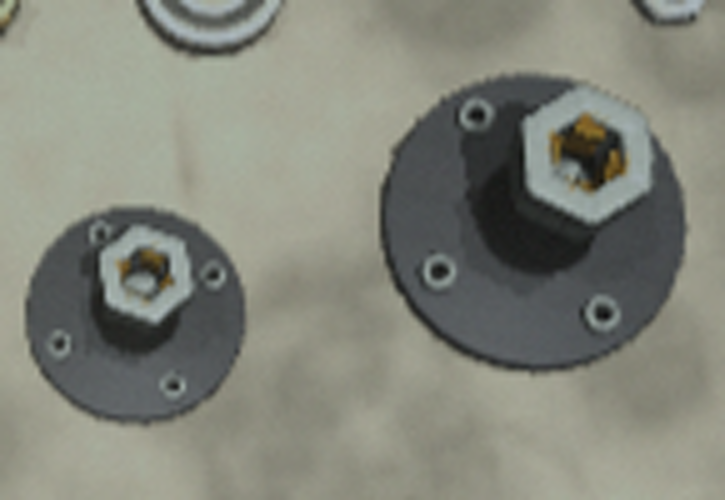

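Right-hand cutter at scene (282,258), top (285,247), has a uniformly flat disc on top, so it is the flat one. The left cutter (201,290) is domed and the middle one (243,273) is pointed. The large holder has its nut at top (437,210) and a flange about 60 px across, against 43 px for the look-alike at (348,235). Next I'll measure the positions from depth.

```bash
cat > h.py <<'E'
import numpy as np,cv2
def load(f): return np.load(f)
def cloud(z):
    d=z["d"];K=z["K"];v,u=np.mgrid[0:480,0:640]
    c=np.stack([(u-K[0,2])/K[0,0]*d,(v-K[1,2])/K[1,1]*d,d],-1)
    return (c-z["t"])@z["R"]
def ray(z,u,v,h):
    K=z["K"];r=np.array([(u-K[0,2])/K[0,0],(v-K[1,2])/K[1,1],1.])@z["R"];o=-z["R"].T@z["t"]
    return o+r*(h-o[2])/r[2]
E
python3 - <<'E'
from h import *
for n,boxn,boxc in(("top",(415,190,460,230),(268,232,302,264)),("scene",(392,165,432,205),(268,240,298,275))):
    z=load(f"pics/{n}0.npz");P=cloud(z);
    for nm,b,h in(("nut",boxn,.098),("flat",boxc,.074)):
        u0,v0,u1,v1=b;Q=P[v0:v1,u0:u1];m=(abs(Q[...,2]-h)<.004)&(z["d"][v0:v1,u0:u1]>0)
        q=Q[m];print(n,nm,m.sum(),np.median(q,0),(q[:,:2].min(0)+q[:,:2].max(0))/2,np.ptp(q,axis=0), "minrect",cv2.minAreaRect(q[:,:2].astype(np.float32)),"encl",cv2.minEnclosingCircle(q[:,:2].astype(np.float32)))
        vv,uu=np.nonzero(m); print("   px centre",uu.mean()+u0,vv.mean()+v0, "ray", ray(z,uu.mean()+u0,vv.mean()+v0,h))
    Q=P.reshape(-1,3);
    m=(abs(Q[:,2]-.05)<.003)
    img=m.reshape(480,640).astype(np.uint8)
    nn,l,st,ce=cv2.connectedComponentsWithStats(img)
    for i in range(1,nn):
        if st[i,4]>1000:
            r=cv2.minAreaRect(P[l==i][:,:2].astype(np.float32));print(n,"block",st[i],r)
E
```

```text
top nut 427 [ 0.58200534 -0.06846467  0.09846463] [ 0.58241453 -0.0687093 ] [0.04397141 0.04034107 0.00782169] minrect ((0.5823564529418945, -0.06863255798816681), (0.03997993469238281, 0.04403400421142578), 87.95308685302734) encl ((0.5826383829116821, -0.06913860142230988), 0.02256830222904682)
   px centre 436.6861826697892 210.34426229508196 ray [ 0.58207369 -0.06862928  0.098     ]
top flat 152 [0.55884269 0.17544455 0.07459508] [0.55875987 0.17499326] [0.02079145 0.0221022  0.00744219] minrect ((0.5588099956512451, 0.1749977469444275), (0.021003901958465576, 0.021410217508673668), 70.80213928222656) encl ((0.5592641830444336, 0.175481379032135), 0.011657007969915867)
   px centre 283.82236842105266 245.36184210526315 ray [0.55890966 0.17524061 0.074     ]
top block [ 191  230  115   48 3062] ((0.5584333539009094, 0.2353529930114746), (0.05714859068393707, 0.18034280836582184), 0.7769489884376526)
scene nut 344 [ 0.58101983 -0.06741983  0.09827909] [ 0.58198046 -0.06763373] [0.04413414 0.04154049 0.00751213] minrect ((0.5820928812026978, -0.06779380142688751), (0.04358026012778282, 0.041634704917669296), 3.991572380065918) encl ((0.5819776654243469, -0.06746093928813934), 0.0233959648758173)
   px centre 413.2412790697674 178.00581395348837 ray [ 0.58064756 -0.06687594  0.098     ]
scene flat 167 [0.55672347 0.1767308  0.07449359] [0.55746177 0.17593172] [0.02236372 0.0233646  0.00700986] minrect ((0.5573452115058899, 0.17610812187194824), (0.02201361395418644, 0.022844580933451653), 71.23595428466797) encl ((0.5575186610221863, 0.17533524334430695), 0.012510573491454124)
   px centre 281.2634730538922 251.4191616766467 ray [0.55747574 0.17660685 0.074     ]
scene block [ 172  246  139   74 3309] ((0.5582518577575684, 0.23560717701911926), (0.06003976985812187, 0.18149563670158386), 0.6983988285064697)
```

```bash
python3 - <<'E'
from h import *
from bench import telemetry
from scipy.spatial.transform import Rotation as Ro
s=telemetry.state();R=Ro.from_rotvec(s["eef_rot"]).as_matrix();print(R.round(4)); print("yaw of y",np.degrees(np.arctan2(R[1,1],R[0,1])), s["ee_pos"])
z=load("pics/top0.npz");P=cloud(z)
for u,v in [(250,165),(400,150),(250,60),(400,80),(455,85),(430,140),(440,120),(465,105),(385,330),(375,365),(110,250),(60,200),(457,170),(107,260),(105,370)]: print(u,v,P[v,u].round(3))
z=load("pics/scene0.npz");P=cloud(z)
m=(z["d"]>0)
for lo,hi in((.13,.2),(.2,.3)):
  Q=P[m&(P[...,2]>lo)&(P[...,2]<hi)]
  for x0 in np.arange(.2,1,.1):
    q=Q[(Q[:,0]>=x0)&(Q[:,0]<x0+.1)]
    if len(q): print(lo,round(x0,1),len(q),q[:,1].min().round(3),q[:,1].max().round(3))
E
```

```text
[[-7.000e-04  4.085e-01  9.128e-01]
 [-1.400e-03  9.128e-01 -4.085e-01]
 [-1.000e+00 -1.600e-03 -1.000e-04]]
yaw of y 65.8899559901237 [0.26530481 0.59286088 0.22167263]
250 165 [0.723 0.222 0.005]
400 150 [ 0.722 -0.045  0.   ]
250 60 [0.783 0.188 0.253]
400 80 [ 0.732 -0.011  0.251]
455 85 [ 0.732 -0.094  0.217]
430 140 [ 0.712 -0.086  0.062]
440 120 [ 0.712 -0.085  0.145]
465 105 [ 0.719 -0.117  0.175]
385 330 [0.41  0.034 0.066]
375 365 [0.36  0.064 0.143]
110 250 [0.6   0.473 0.002]
60 200 [0.698 0.555 0.002]
457 170 [ 0.657 -0.124  0.056]
107 260 [0.571 0.459 0.059]
105 370 [0.4   0.471 0.052]
0.13 0.2 4560 0.009 0.111
0.13 0.3 2636 0.009 0.111
0.13 0.7 52 0.283 0.309
0.2 0.2 349 0.504 0.522
```

Emit:
{"fn": "drive_tool", "kwargs": {"moves": [[[0.0015,-0.0218,0.0365],0,60],[[0.0015,-0.0218,0.0365],0,60],[[0.0015,-0.0218,0.0365],0,60],[[0.0015,-0.0218,0.0365],0,60],[[0.0015,-0.0218,0.0365],0,60],[[0.0015,-0.0218,0.0365],0,60],[[0.0015,-0.0218,0.0365],0,60],[[0.0015,-0.0218,0.0365],0,60],[[0.0015,-0.0218,0.0365],0,60],[[0.0015,-0.0218,0.0365],0,60],[[0.0015,-0.0218,0.0365],0,60],[[0.0015,-0.0218,0.0365],0,60],[[0,0,0],9.3,60],[[0,0,0],9.3,60],[[0,0,0],9.3,60],[[0,0,0],9.3,60],[[0,0,0],9.3,60],[[0,0,0],9.3,60],[[0,0,0],9.3,60],[[0,0,0],0,60]]}}

```text
time: 2.65
ee_pos: [0.5583, 0.1755, 0.2043]
eef_rot: [1.197, 1.217, -1.198]
wrist_force: [0.9, -0.1, -0.2]
grip_width: 0.0572
```

```bash
cat > snap.py <<'E'
import sys,cv2,numpy as np
from bench import telemetry, eyes
from scipy.spatial.transform import Rotation as Ro
def st():
    s=telemetry.state();R=Ro.from_rotvec(s["eef_rot"]).as_matrix()
    print("t %.2f"%s["time"],"pos",s["ee_pos"].round(4),"yawy %.2f"%np.degrees(np.arctan2(R[1,1],R[0,1])),"x",R[:,0].round(4),"F",s["wrist_force"].round(2),"T",s["torque"].round(3),"w %.4f"%s["grip_width"],"q",s["joint_positions"].round(3)); return s,R
if __name__=="__main__":
    st()
    for a in sys.argv[2:]:
        info=eyes.camera_info(a);p,d=eyes.camera(a);f=f"pics/{a}{sys.argv[1]}"
        cv2.imwrite(f+".png",p[:,:,::-1]);np.savez(f+".npz",p=p,d=d,K=info["camera_matrix"],R=info["R"],t=info["t"])
E
python3 snap.py 1 wrist
```

```text
t 2.65 pos [0.5583 0.1755 0.2043] yawy 0.90 x [-6.e-04 -2.e-04 -1.e+00] F [ 0.87 -0.11 -0.24] T [-0.107  0.092 -0.013] w 0.0572 q [ 0.213 -0.005  1.817 -0.     1.331  0.197]
```

View pics/wrist1.png

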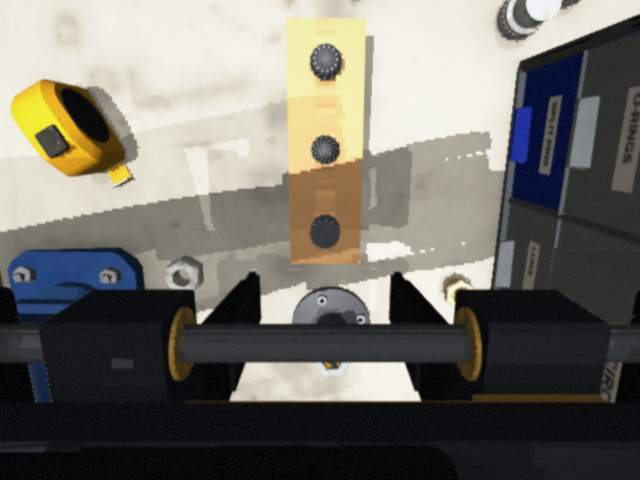

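The wrist view shows the flat cutter at (325,231), centred between the fingers (259 to 392). Now a measurement check.

```bash
python3 - <<'E'
from h import *
z=load("pics/wrist1.npz");P=cloud(z)
for b,h in(((300,205,350,255),.074),((280,15,370,265),.05)):
    u0,v0,u1,v1=b;Q=P[v0:v1,u0:u1];m=(abs(Q[...,2]-h)<.004)&(z["d"][v0:v1,u0:u1]>0);q=Q[m]
    print(m.sum(),np.median(q,0),(q[:,:2].min(0)+q[:,:2].max(0))/2,np.ptp(q,axis=0)[:2],cv2.minAreaRect(q[:,:2].astype(np.float32)))
E
```

```text
710 [0.5579239  0.17547367 0.07428184] [0.55795896 0.17511167] [0.02211423 0.02230878] ((0.5580471158027649, 0.17516054213047028), (0.022238219156861305, 0.021850530058145523), 7.812590599060059)
15925 [0.55678907 0.24664664 0.05028987] [0.55703121 0.23461232] [0.05789877 0.18079454] ((0.5569318532943726, 0.23469576239585876), (0.05624110996723175, 0.18029139935970306), 0.7695568203926086)
```

Emit:
{"fn": "drive_tool", "kwargs": {"moves": [[[0.03,0,0],0,50],[[0.03,0,0],0,50],[[0.03,0,0],0,50],[[0.025,0,0],0,50],[[0.018,0,0],0,50],[[0.01,0,0],0,50],[[0,0,0],0,50],[[0,0,0],0,50]]}}

```text
time: 3.7
ee_pos: [0.5593, 0.1758, 0.0628]
eef_rot: [1.2, 1.215, -1.197]
wrist_force: [-0.5, -0.7, 0.1]
grip_width: 0.0478
```

```bash
python3 snap.py 2
```

```text
t 3.70 pos [0.5593 0.1758 0.0628] yawy 0.81 x [ 1.8e-03  4.0e-04 -1.0e+00] F [-0.45 -0.66  0.12] T [-0.131  0.089  0.046] w 0.0478 q [ 0.213  0.136  1.922 -0.     1.082  0.199]
```

Emit:
{"fn": "drive_tool", "kwargs": {"moves": [[[0.001,-0.001,0],0,40],[[0,0,0],0,15],[[0,0,0],0,10],[[0,0,0],0,0],[[0,0,0],0,0],[[0,0,0],0,0],[[0,0,0],0,0]]}}

```text
time: 4.58
ee_pos: [0.5577, 0.1756, 0.0609]
eef_rot: [1.199, 1.215, -1.199]
wrist_force: [-0.5, -1.1, 2.4]
grip_width: 0.0216
```

```bash
python3 snap.py 3
```

```text
t 4.58 pos [0.5577 0.1756 0.0609] yawy 0.79 x [ 4.e-04  0.e+00 -1.e+00] F [-0.49 -1.11  2.36] T [-0.09   0.105 -0.03 ] w 0.0216 q [ 0.213  0.136  1.926 -0.     1.08   0.199]
```

Emit:
{"fn": "drive_tool", "kwargs": {"moves": [[[-0.01,0,0],0,0],[[-0.02,0,0],0,0],[[-0.03,0,0],0,0],[[-0.03,0,0],0,0],[[-0.03,0,0],0,0],[[-0.02,0,0],0,0],[[0,0,0],0,0]]}}

```text
time: 5.45
ee_pos: [0.5584, 0.1758, 0.2033]
eef_rot: [1.202, 1.213, -1.196]
wrist_force: [0.3, -0.2, -1.9]
grip_width: 0.0213
```

```bash
python3 snap.py 4 scene
```

```text
t 5.45 pos [0.5584 0.1758 0.2033] yawy 0.79 x [ 3.9e-03  9.0e-04 -1.0e+00] F [ 0.32 -0.21 -1.93] T [-0.078  0.01   0.037] w 0.0213 q [ 0.213 -0.007  1.82   0.     1.325  0.199]
```

View pics/scene4.png

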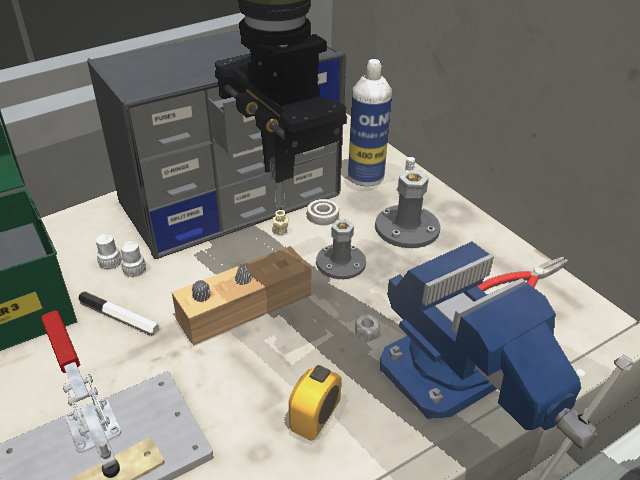

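The cutter is out and held at scene (280,190). The other two still stand at (201,290) and (243,273). I'll rotate first, because the open drawer nearby makes a narrower x profile safer, then translate.

Emit:
{"fn": "drive_tool", "kwargs": {"moves": [[[0,0,0],-9.9,0],[[0,0,0],-9.9,0],[[0,0,0],-9.9,0],[[0,0,0],-9.9,0],[[0,0,0],-9.9,0],[[0,0,0],-9.9,0],[[0,0,0],-9.9,0],[[0,0,0],-9.9,0],[[0,0,0],-9.9,0],[[0,-0.03,0.003],0,0],[[0,-0.03,0.003],0,0],[[0,-0.03,0.003],0,0],[[0,-0.03,0.003],0,0],[[0,-0.03,0.003],0,0],[[0,-0.03,0.003],0,0],[[0,-0.03,0.003],0,0],[[0,-0.034,0.003],0,0],[[0,0,0],0,0],[[0,0,0],0,0]]}}

```text
time: 7.88
ee_pos: [0.5802, -0.0679, 0.1991]
eef_rot: [0.003, 1.573, -0.001]
wrist_force: [0.3, -0.6, -0.1]
grip_width: 0.021
```

```bash
python3 snap.py 5 scene top wrist
```

```text
t 7.88 pos [ 0.5802 -0.0679  0.1991] yawy 89.88 x [-0.0026  0.0011 -1.    ] F [ 0.27 -0.57 -0.12] T [ 0.11   0.017 -0.029] w 0.0210 q [-2.090e-01 -3.000e-03  1.823e+00  1.000e-03  1.324e+00 -1.777e+00]
```

View pics/scene5.png

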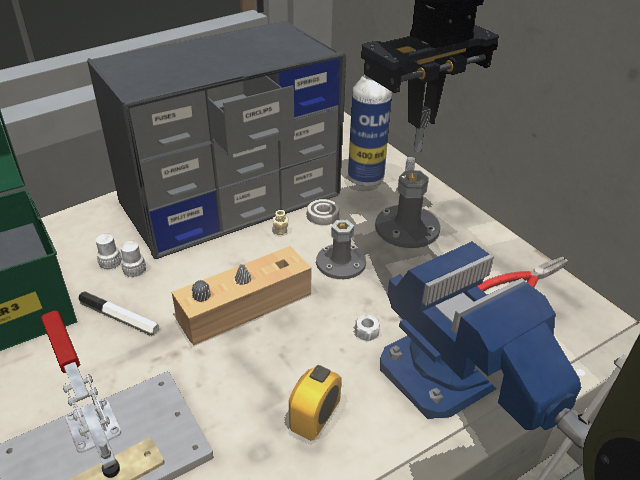

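View pics/wrist5.png

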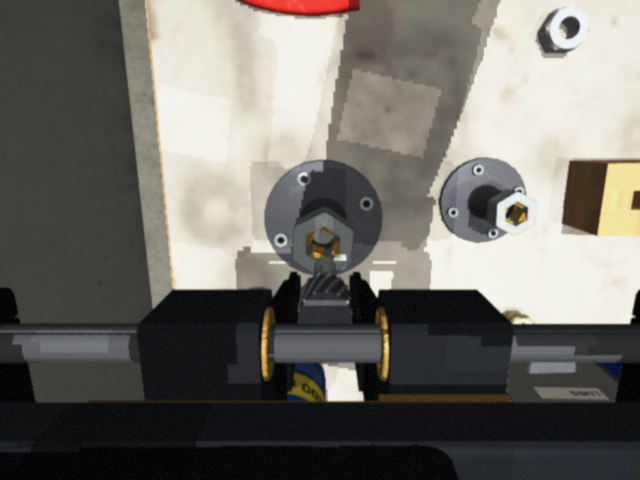

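View pics/top5.png

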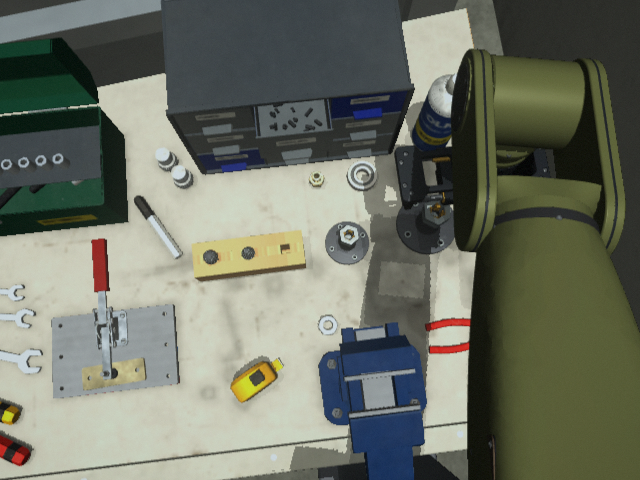

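```bash
python3 - <<'E'
import cv2
s=cv2.imread("pics/scene5.png");cv2.imwrite("pics/c5s.png",cv2.resize(s[85:215,360:480],None,fx=4.5,fy=4.5,interpolation=cv2.INTER_CUBIC))
s=cv2.imread("pics/wrist5.png");cv2.imwrite("pics/c5w.png",cv2.resize(s[190:340,250:400],None,fx=4,fy=4,interpolation=cv2.INTER_CUBIC))
E
```

```text
(no output)
```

View pics/c5s.png

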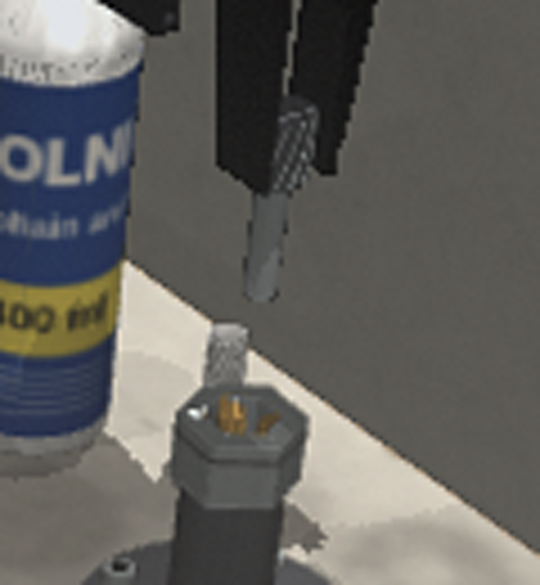

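View pics/c5w.png

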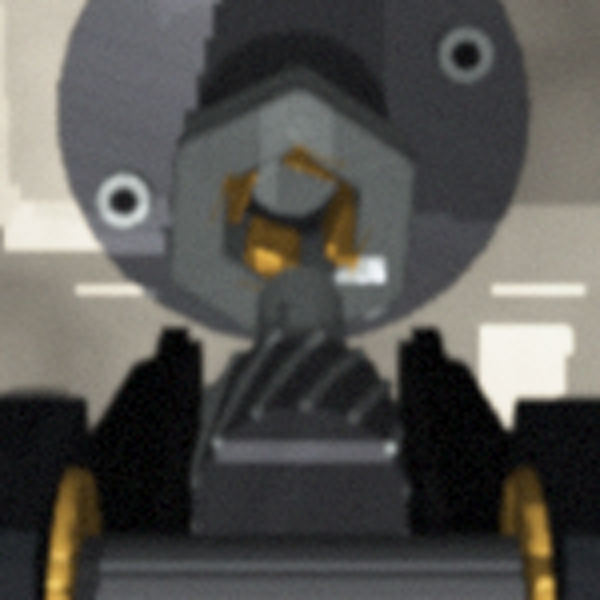

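```bash
python3 - <<'E'
from h import *
for n in("scene","wrist"):
    z=load(f"pics/{n}5.npz")
    for p in [(.5802,-.0679,.188+.024),(.5802,-.0679,.188),(.5802,-.0679,.145),(.582,-.0685,.098)]:
        c=z["R"]@np.array(p)+z["t"];c=z["K"]@c;print(n,p,c[:2]/c[2], [((c[0]/c[2])-(360 if n=="scene" else 250))*(4.5 if n=="scene" else 4),((c[1]/c[2])-(85 if n=="scene" else 190))*(4.5 if n=="scene" else 4)])
P=cloud(load("pics/scene5.npz"));Q=P[110:155,405:440]
m=(Q[...,2]>.14)&(abs(Q[...,0]-.58)<.025)&(abs(Q[...,1]+.068)<.02)
q=Q[m]
for a in np.arange(.14,.215,.005):
    k=q[(q[:,2]>=a)&(q[:,2]<a+.005)]
    if len(k): print(round(a,3),len(k),np.median(k,0).round(4))
z=load("pics/wrist5.npz");P=cloud(z);d=z["d"]
b=(280,195,370,280);u0,v0,u1,v1=b;Q=P[v0:v1,u0:u1];m=(abs(Q[...,2]-.098)<.004)&(d[v0:v1,u0:u1]>0);q=Q[m]
pts=q[:,:2].astype(np.float32);print("nut",len(q),np.median(q,0),(pts.min(0)+pts.max(0))/2,np.ptp(pts,axis=0),cv2.minAreaRect(pts),cv2.minEnclosingCircle(pts))
im=(m*255).astype(np.uint8);cv2.imwrite("pics/nm.png",cv2.resize(im,None,fx=6,fy=6,interpolation=0))
E
```

```text
scene (0.5802, -0.0679, 0.212) [422.90926924 109.63267069] [np.float64(283.09171157948435), np.float64(110.84701809948959)]
scene (0.5802, -0.0679, 0.188) [420.90583135 124.91829533] [np.float64(274.07624108697416), np.float64(179.63232897577458)]
scene (0.5802, -0.0679, 0.145) [417.47900001 151.06398118] [np.float64(258.6555000414979), np.float64(297.2879152967541)]
scene (0.582, -0.0685, 0.098) [413.51425485 177.2893377 ] [np.float64(240.81414681193826), np.float64(415.3020196662279)]
wrist (0.5802, -0.0679, 0.212) [325.43165375 314.73226591] [np.float64(301.72661499274886), np.float64(498.9290636580372)]
wrist (0.5802, -0.0679, 0.188) [325.35516259 292.73274972] [np.float64(301.4206503466887), np.float64(410.930998860769)]
wrist (0.5802, -0.0679, 0.145) [325.25735104 264.60130823] [np.float64(301.0294041729285), np.float64(298.40523291499744)]
wrist (0.582, -0.0685, 0.098) [324.28668953 246.31542037] [np.float64(297.1467581025372), np.float64(225.26168149677073)]
0.145 15 [ 0.5763 -0.0645  0.1487]
0.15 25 [ 0.5778 -0.0642  0.1531]
0.155 23 [ 0.5767 -0.0633  0.158 ]
0.16 27 [ 0.5771 -0.0636  0.1627]
0.165 23 [ 0.5772 -0.0638  0.1671]
0.17 27 [ 0.5776 -0.0633  0.1717]
0.175 22 [ 0.5769 -0.0645  0.1773]
0.18 28 [ 0.577  -0.064   0.1825]
0.185 9 [ 0.5753 -0.064   0.1863]
0.19 57 [ 0.5723 -0.0648  0.1931]
0.195 84 [ 0.5725 -0.0548  0.1975]
0.2 79 [ 0.5717 -0.0628  0.2029]
0.205 86 [ 0.5717 -0.061   0.2075]
0.21 90 [ 0.5722 -0.0621  0.2121]
nut 1969 [ 0.57636937 -0.07063693  0.09802319] [ 0.579479   -0.06983054] [0.04165632 0.04085193] ((0.579656720161438, -0.06982313096523285), (0.03998640179634094, 0.042067624628543854), 86.12588500976562) ((0.5809915661811829, -0.06993577629327774), 0.022444453090429306)
```

View pics/nm.png

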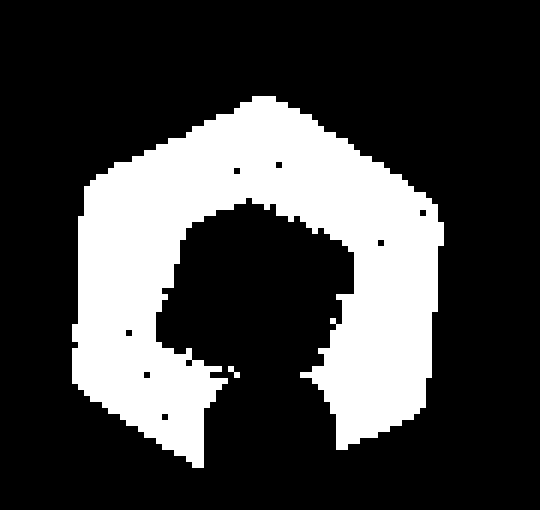

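```bash
python3 - <<'E'
from h import *
from scipy.optimize import least_squares
def shank(n,z0,z1,c0):
    z=load(f"pics/{n}5.npz");P=cloud(z);C=-z["R"].T@z["t"]
    m=(P[...,2]>z0)&(P[...,2]<z1)&(abs(P[...,0]-c0[0])<.011)&(abs(P[...,1]-c0[1])<.011)&(z["d"]>0)
    q=P[m]
    f=lambda c:np.hypot(q[:,0]-c[0],q[:,1]-c[1])-.006
    r=least_squares(f,c0,loss="soft_l1",f_scale=.0005);print(n,"shank",len(q),r.x.round(4),np.abs(r.fun).mean(),"cam",C.round(2))
    # silhouettes: per-row edges midpoints
    vv,uu=np.nonzero(m)
    for v in np.unique(vv)[::6]:
        u=uu[vv==v];print("  row",v,u.min(),u.max())
def hexd(p,c,a):
    d=p-c;ns=[np.array([np.cos(a+k*np.pi/3),np.sin(a+k*np.pi/3)]) for k in range(6)]
    return np.max([d@n for n in ns],0)-.020
def nut(n,box,c0):
    z=load(f"pics/{n}.npz");P=cloud(z);u0,v0,u1,v1=box
    Q=P[v0:v1,u0:u1];m=(abs(Q[...,2]-.098)<.004)&(z["d"][v0:v1,u0:u1]>0)
    vv,uu=np.nonzero(m)
    # fill hole then boundary; intersect rays with z=.098
    cs,_=cv2.findContours((m*255).astype(np.uint8),cv2.RETR_EXTERNAL,cv2.CHAIN_APPROX_NONE)
    h=cv2.convexHull(max(cs,key=len))[:,0]
    im=np.zeros(m.shape,np.uint8);cv2.fillConvexPoly(im,h,255)
    cs,_=cv2.findContours(im,cv2.RETR_EXTERNAL,cv2.CHAIN_APPROX_NONE);b=cs[0][:,0]
    p=np.array([ray(z,u+u0,v+v0,.098)[:2] for u,v in b])
    def f(x): return hexd(p,x[:2],x[2])-x[3]
    r=least_squares(f,[*c0,np.radians(87),0],loss="soft_l1",f_scale=.0005,x_scale=[.001,.001,.02,.001]);print(n,"nut",r.x[:2].round(4),np.degrees(r.x[2]).round(2),"grow",r.x[3].round(4),np.abs(r.fun).mean().round(5))
shank("scene",.15,.183,[.58,-.068]); shank("wrist",.15,.183,[.58,-.068])
nut("top0",(415,190,460,230),[.582,-.0685]);nut("scene0",(392,165,432,205),[.582,-.0685]);nut("scene5",(392,165,432,205),[.582,-.0685]);nut("wrist5",(280,195,370,280),[.58,-.07])
E
```

```text
scene shank 163 [ 0.5814 -0.0677] 0.0009000365626944338 cam [-0.01  0.49  0.61]
  row 129 416 416
  row 135 415 423
  row 141 415 422
  row 147 414 421
wrist shank 300 [ 0.5804 -0.0683] 0.00012346866564292956 cam [ 0.51 -0.07  0.36]
  row 258 320 329
  row 264 315 334
  row 270 314 335
top0 nut [ 0.5823 -0.0689] 85.78 grow 0.0001 0.00041
scene0 nut [ 0.581  -0.0668] 89.82 grow 0.0021 0.00093
scene5 nut [ 0.5806 -0.0659] 91.93 grow 0.0027 0.00107
wrist5 nut [ 0.5802 -0.0699] 85.58 grow -0.0002 0.0004
```

```bash
cat > nut.py <<'E'
from h import *
from scipy.optimize import least_squares
def hexd(p,c,a):
    d=p-c;ns=[np.array([np.cos(a+k*np.pi/3),np.sin(a+k*np.pi/3)]) for k in range(6)]
    return np.max([d@n for n in ns],0)-.020
def nut(n,box,c0,tol=.004,xmax=9,a0=86):
    z=load(f"pics/{n}.npz");P=cloud(z);u0,v0,u1,v1=box
    Q=P[v0:v1,u0:u1];m=(abs(Q[...,2]-.0985)<tol)&(z["d"][v0:v1,u0:u1]>0)
    cs,_=cv2.findContours((m*255).astype(np.uint8),cv2.RETR_EXTERNAL,cv2.CHAIN_APPROX_NONE)
    h=cv2.convexHull(max(cs,key=len))[:,0]
    im=np.zeros(m.shape,np.uint8);cv2.fillConvexPoly(im,h,255)
    cs,_=cv2.findContours(im,cv2.RETR_EXTERNAL,cv2.CHAIN_APPROX_NONE);b=cs[0][:,0]
    p=np.array([ray(z,u+u0,v+v0,.098)[:2] for u,v in b]);p=p[p[:,0]<xmax]
    r=least_squares(lambda x:hexd(p,x[:2],x[2])-x[3],[*c0,np.radians(a0),0],loss="soft_l1",f_scale=.0005,x_scale=[.001,.001,.02,.001]);print(n,tol,"nut",r.x[:2].round(4),np.degrees(r.x[2]).round(2),"grow",r.x[3].round(4),np.abs(r.fun).mean().round(5))
if __name__=="__main__":
    for x in(.58,.585,.59): nut("wrist5",(280,195,370,280),[.58,-.07],.004,x)
    for t in(.0015,.0025): nut("scene0",(392,165,432,205),[.582,-.0685],t);nut("scene5",(392,165,432,205),[.582,-.0685],t);nut("top0",(415,190,460,230),[.582,-.0685],t)
E
python3 nut.py
```

```text
wrist5 0.004 nut [ 0.5803 -0.0699] 85.87 grow -0.0002 0.0002
wrist5 0.004 nut [ 0.5804 -0.0699] 85.68 grow -0.0001 0.00019
wrist5 0.004 nut [ 0.5803 -0.0699] 85.97 grow -0.0002 0.00018
scene0 0.0015 nut [ 0.582  -0.0684] 89.82 grow 0.0004 0.00056
scene5 0.0015 nut [ 0.582  -0.0681] 89.19 grow 0.0006 0.00044
top0 0.0015 nut [ 0.5826 -0.0691] 86.77 grow -0.0004 0.00049
scene0 0.0025 nut [ 0.5816 -0.068 ] 89.15 grow 0.0009 0.00077
scene5 0.0025 nut [ 0.581  -0.0679] 83.03 grow 0.0011 0.00068
top0 0.0025 nut [ 0.5825 -0.069 ] 85.76 grow -0.0 0.00042
```

Emit:
{"fn": "drive_tool", "kwargs": {"moves": [[[0.01,-0.0013,0.001],0,0],[[0.015,0,0],0,0],[[0.012,0,0],0,0],[[0,0,0],0,0],[[0,0,0],0,0]]}}

```text
time: 8.65
ee_pos: [0.5821, -0.0698, 0.1637]
eef_rot: [0.002, 1.571, -0.002]
wrist_force: [-0.1, 0.1, -0.9]
grip_width: 0.0215
```

```bash
python3 snap.py 6 scene wrist top; python3 - <<'E'
import cv2
s=cv2.imread("pics/scene6.png");cv2.imwrite("pics/c6s.png",cv2.resize(s[125:215,370:460],None,fx=6,fy=6,interpolation=cv2.INTER_CUBIC))
s=cv2.imread("pics/wrist6.png");cv2.imwrite("pics/c6w.png",cv2.resize(s[190:340,250:400],None,fx=4,fy=4,interpolation=cv2.INTER_CUBIC))
E
```

```text
t 8.65 pos [ 0.5821 -0.0698  0.1637] yawy 89.89 x [ 1.e-04 -0.e+00 -1.e+00] F [-0.09  0.14 -0.89] T [ 0.055 -0.021  0.004] w 0.0215 q [-0.211  0.029  1.852 -0.     1.26  -1.78 ]
```

View pics/c6s.png

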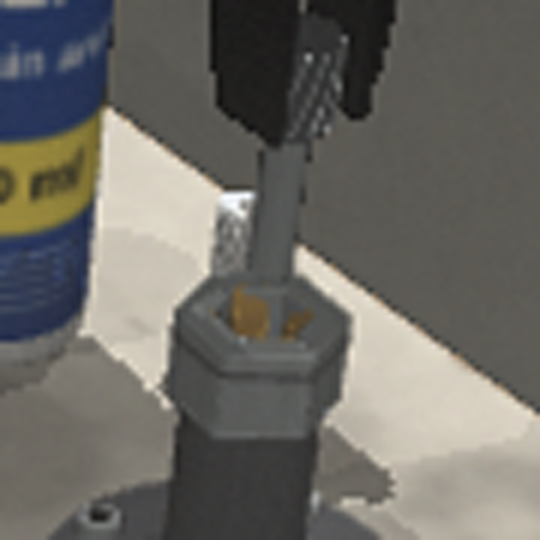

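View pics/c6w.png

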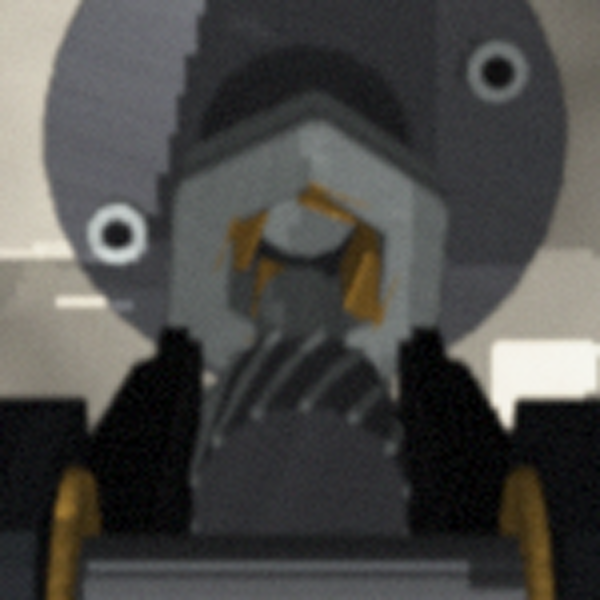

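```bash
cat > fit6.py <<'E'
import sys
from nut import *
k=sys.argv[1];z0=float(sys.argv[2]);z1=float(sys.argv[3])
def shank(n,z0,z1,c0):
    z=load(f"pics/{n}.npz");P=cloud(z)
    m=(P[...,2]>z0)&(P[...,2]<z1)&(abs(P[...,0]-c0[0])<.011)&(abs(P[...,1]-c0[1])<.011)&(z["d"]>0)
    q=P[m]
    r=least_squares(lambda c:np.hypot(q[:,0]-c[0],q[:,1]-c[1])-.006,c0,loss="soft_l1",f_scale=.0005);print(n,"shank",len(q),r.x.round(4),np.abs(r.fun).mean().round(5))
shank("scene"+k,z0,z1,[.58,-.068]); shank("wrist"+k,z0,z1,[.58,-.068])
for x in(.575,.58): nut("wrist"+k,(280,205,370,300),[.58,-.07],.004,x)
for t in (.0015,.002): nut("scene"+k,(392,165,432,205),[.582,-.0685],t)
E
python3 fit6.py 6 .114 .145
```

```text
scene6 shank 140 [ 0.5833 -0.0696] 0.00088
wrist6 shank 302 [ 0.5823 -0.0707] 0.00014
wrist6 0.004 nut [ 0.5802 -0.0699] 85.89 grow -0.0004 0.00017
wrist6 0.004 nut [ 0.5804 -0.0698] 86.05 grow -0.0002 0.00018
scene6 0.0015 nut [ 0.5818 -0.0683] 82.29 grow 0.0002 0.00058
scene6 0.002 nut [ 0.5815 -0.0679] 79.88 grow 0.0005 0.00076
```

Emit:
{"fn": "drive_tool", "kwargs": {"moves": [[[0,0.001,-0.0018],0,0],[[0,0,0],0,0],[[0,0,0],0,0],[[0,0,0],0,0],[[0,0,0],0,0]]}}

```text
time: 9.43
ee_pos: [0.5802, -0.0688, 0.1637]
eef_rot: [0.001, 1.571, -0.002]
wrist_force: [-0.2, 0.6, -0.7]
grip_width: 0.0214
```

```bash
python3 snap.py 7 scene wrist; python3 fit6.py 7 .114 .145
```

```text
t 9.43 pos [ 0.5802 -0.0688  0.1637] yawy 89.89 x [ 0. -0. -1.] F [-0.22  0.55 -0.75] T [ 0.029 -0.014 -0.026] w 0.0214 q [-0.21   0.024  1.857 -0.     1.26  -1.779]
scene7 shank 149 [ 0.5816 -0.0685] 0.00083
wrist7 shank 300 [ 0.5801 -0.0696] 0.00015
wrist7 0.004 nut [ 0.5801 -0.0698] 86.19 grow -0.0004 0.00015
wrist7 0.004 nut [ 0.5803 -0.0698] 86.32 grow -0.0002 0.00017
scene7 0.0015 nut [ 0.5816 -0.0684] 85.9 grow 0.0004 0.00057
scene7 0.002 nut [ 0.5817 -0.0681] 87.26 grow 0.0006 0.00051
```

Emit:
{"fn": "drive_tool", "kwargs": {"moves": [[[0.004,0,0],0,0],[[0.004,0,0],0,0],[[0.004,0,0],0,0],[[0.004,0,0],0,0],[[0.004,0,0],0,0],[[0.002,0,0],0,0],[[0,0,0],0,0]]}}

```text
time: 10.4
ee_pos: [0.5801, -0.0688, 0.1415]
eef_rot: [0.002, 1.571, -0.001]
wrist_force: [0.2, -0.1, -1.5]
grip_width: 0.0217
```

```bash
python3 snap.py 8
```

```text
t 10.40 pos [ 0.5801 -0.0688  0.1415] yawy 89.89 x [-3.e-04  0.e+00 -1.e+00] F [ 0.16 -0.12 -1.45] T [0.009 0.02  0.016] w 0.0217 q [-0.21   0.045  1.875 -0.     1.222 -1.779]
```

Emit:
{"fn": "drive_tool", "kwargs": {"moves": [[[0.003,0,0],0,0],[[0.003,0,0],0,0],[[0.003,0,0],0,0],[[0.003,0,0],0,0],[[0.003,0,0],0,0],[[0.003,0,0],0,0],[[0.003,0,0],0,0],[[0.002,0,0],0,0],[[0,0,0],0,0]]}}

```text
time: 11.52
ee_pos: [0.5801, -0.0687, 0.1184]
eef_rot: [0.002, 1.571, -0.001]
wrist_force: [0.3, -0.2, -0.9]
grip_width: 0.0214
```

```bash
python3 snap.py 8
```

```text
t 11.53 pos [ 0.5801 -0.0687  0.1184] yawy 89.89 x [-4.e-04  1.e-04 -1.e+00] F [ 0.34 -0.23 -0.87] T [ 0.014  0.02  -0.004] w 0.0214 q [-0.21   0.068  1.892 -0.     1.182 -1.779]
```

Tip is at about 0.0645, so 6.5 mm remain. I'll use smaller steps from here.

Emit:
{"fn": "drive_tool", "kwargs": {"moves": [[[0.0015,0,0],0,0],[[0.0015,0,0],0,0],[[0.0015,0,0],0,0],[[0,0,0],0,0]]}}

```text
time: 12.02
ee_pos: [0.58, -0.0687, 0.1139]
eef_rot: [0.002, 1.571, -0.001]
wrist_force: [-0.6, -0.3, -0.2]
grip_width: 0.0213
```

Emit:
{"fn": "drive_tool", "kwargs": {"moves": [[[0.0008,0,0],0,0],[[0,0,0],0,0]]}}

```text
time: 12.28
ee_pos: [0.5802, -0.0688, 0.1133]
eef_rot: [0.001, 1.571, -0.002]
wrist_force: [-0.1, -0.4, -0.9]
grip_width: 0.0215
```

Emit:
{"fn": "drive_tool", "kwargs": {"moves": [[[0.0005,0,0],0,0],[[0,0,0],0,0]]}}

```text
time: 12.52
ee_pos: [0.5802, -0.0688, 0.1128]
eef_rot: [0.001, 1.571, -0.001]
wrist_force: [-0.1, 0.9, -1.0]
grip_width: 0.0212
```

Emit:
{"fn": "drive_tool", "kwargs": {"moves": [[[0.0005,0,0],0,0],[[0,0,0],0,0]]}}

```text
time: 12.78
ee_pos: [0.5801, -0.0688, 0.1123]
eef_rot: [0.002, 1.571, -0.002]
wrist_force: [-0.4, 0.3, -0.9]
grip_width: 0.0209
```

Emit:
{"fn": "drive_tool", "kwargs": {"moves": [[[0.0004,0,0],0,0],[[0,0,0],0,0]]}}

```text
time: 13.02
ee_pos: [0.5802, -0.0688, 0.112]
eef_rot: [0.001, 1.571, -0.002]
wrist_force: [-0.0, 0.2, -1.9]
grip_width: 0.0212
```

Emit:
{"fn": "drive_tool", "kwargs": {"moves": [[[0.0004,0,0],0,0],[[0,0,0],0,0]]}}

```text
time: 13.28
ee_pos: [0.5804, -0.0688, 0.1119]
eef_rot: [0.001, 1.57, -0.002]
wrist_force: [-1.2, 0.3, 1.5]
grip_width: 0.0213
```

Emit:
{"fn": "drive_tool", "kwargs": {"moves": [[[0.0004,0,0],0,0],[[0,0,0],0,0]]}}

```text
time: 13.52
ee_pos: [0.5805, -0.0688, 0.1119]
eef_rot: [0.001, 1.57, -0.002]
wrist_force: [-0.0, 0.8, 4.8]
grip_width: 0.0211
```

```bash
python3 snap.py 9 scene; python3 -c "
import cv2
s=cv2.imread('pics/scene9.png');cv2.imwrite('pics/c9s.png',cv2.resize(s[125:215,370:460],None,fx=6,fy=6,interpolation=cv2.INTER_CUBIC))"
```

```text
t 13.53 pos [ 0.5805 -0.0688  0.1119] yawy 89.89 x [ 8.e-04 -1.e-04 -1.e+00] F [-0.04  0.77  4.79] T [0.094 0.249 0.019] w 0.0211 q [-0.21   0.075  1.897  0.     1.169 -1.779]
```

View pics/c9s.png

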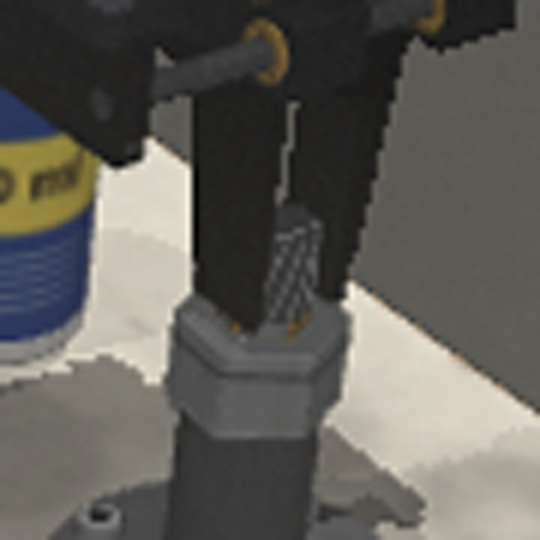

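The stop was felt at TCP z 0.1119, which is exactly the predicted home height. Contact force is about 5 N. Releasing now.

Emit:
{"fn": "drive_tool", "kwargs": {"moves": [[[0,0,0],0,30],[[0,0,0],0,45],[[0,0,0],0,70],[[0,0,0],0,70],[[0,0,0],0,70],[[0,0,0],3.7,70]]}}

```text
time: 14.32
ee_pos: [0.5802, -0.0688, 0.1111]
eef_rot: [0.054, 1.57, -0.054]
wrist_force: [0.7, 0.2, 0.6]
grip_width: 0.066
```

```bash
python3 snap.py 10 scene wrist; python3 -c "
import cv2
s=cv2.imread('pics/scene10.png');cv2.imwrite('pics/c10s.png',cv2.resize(s[125:215,370:460],None,fx=6,fy=6,interpolation=cv2.INTER_CUBIC))"
```

```text
t 14.32 pos [ 0.5802 -0.0688  0.1111] yawy 86.09 x [ 0. -0. -1.] F [0.74 0.18 0.61] T [ 0.042 -0.014 -0.008] w 0.0660 q [-0.21   0.076  1.897 -0.     1.169 -1.712]
```

View pics/c10s.png

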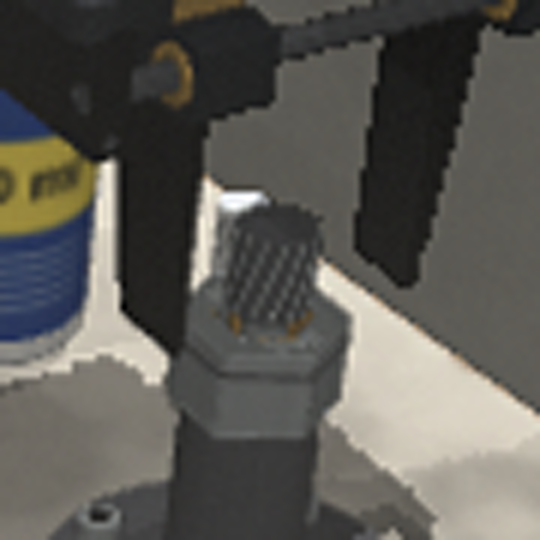

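View pics/wrist10.png

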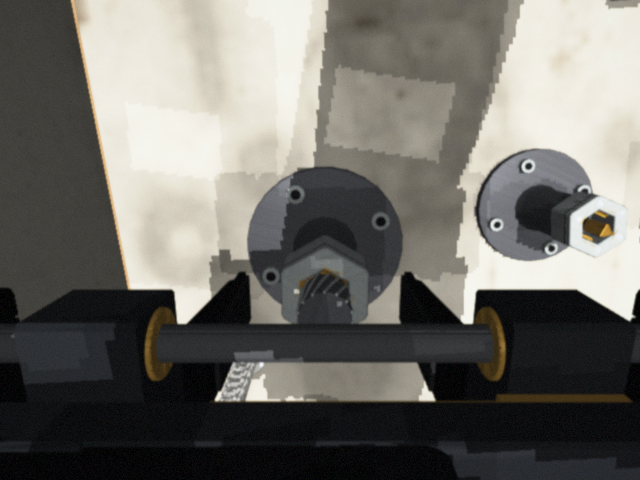

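The wrist view shows the nut centred between the fingers (282 to 368, against fingers 250 to 402) with its flats parallel to the image columns. The cutter stands upright and free, so I'll lower the fingers around the nut.

```bash
python3 - <<'E'
from h import *
z=load("pics/scene10.npz");P=cloud(z);Q=P[155:185,404:428]
m=(np.hypot(Q[...,0]-.5815,Q[...,1]+.0685)<.009)&(Q[...,2]>.11);q=Q[m];print(len(q),np.percentile(q[:,2],[50,80,95]))
k=q[abs(q[:,2]-.125)<.003];print(len(k),k.mean(0))
E
```

```text
67 [0.12584079 0.12657403 0.12724617]
65 [ 0.58143488 -0.06812902  0.1259016 ]
```

Emit:
{"fn": "drive_tool", "kwargs": {"moves": [[[0.006,0,0],0,70],[[0.006,0,0],0,70],[[0.006,0,0],0,70],[[0.005,0,0],0,70],[[0.002,0,0],0,70],[[0,0,0],0,60],[[0,0,0],0,60]]}}

```text
time: 15.3
ee_pos: [0.5804, -0.0688, 0.0864]
eef_rot: [0.052, 1.57, -0.052]
wrist_force: [0.7, 0.9, -0.0]
grip_width: 0.0577
```

```bash
python3 snap.py 11
```

```text
t 15.30 pos [ 0.5804 -0.0688  0.0864] yawy 86.19 x [ 4.e-04 -1.e-04 -1.e+00] F [ 0.7   0.88 -0.01] T [ 0.018 -0.017  0.021] w 0.0577 q [-0.21   0.104  1.913 -0.     1.125 -1.714]
```

Emit:
{"fn": "drive_tool", "kwargs": {"moves": [[[0,0,0],0,50],[[0,0,0],0,44],[[0,0,0],0,40],[[0,0,0],0,20],[[0,0,0],0,0],[[0,0,0],0,0],[[0,0,0],0,0]]}}

```text
time: 16.18
ee_pos: [0.5803, -0.0689, 0.0863]
eef_rot: [0.052, 1.57, -0.052]
wrist_force: [-0.8, 0.1, 1.9]
grip_width: 0.0401
```

```bash
python3 snap.py 12; for i in 1 2 3; do python3 snap.py 12;done
```

```text
t 16.18 pos [ 0.5803 -0.0689  0.0863] yawy 86.18 x [ 2.e-04 -1.e-04 -1.e+00] F [-0.76  0.05  1.86] T [-0.052  0.118 -0.284] w 0.0401 q [-0.21   0.104  1.913 -0.     1.125 -1.714]
t 16.18 pos [ 0.5803 -0.0689  0.0863] yawy 86.18 x [ 2.e-04 -1.e-04 -1.e+00] F [-0.76  0.05  1.86] T [-0.052  0.118 -0.284] w 0.0401 q [-0.21   0.104  1.913 -0.     1.125 -1.714]
t 16.18 pos [ 0.5803 -0.0689  0.0863] yawy 86.18 x [ 2.e-04 -1.e-04 -1.e+00] F [-0.76  0.05  1.86] T [-0.052  0.118 -0.284] w 0.0401 q [-0.21   0.104  1.913 -0.     1.125 -1.714]
t 16.18 pos [ 0.5803 -0.0689  0.0863] yawy 86.18 x [ 2.e-04 -1.e-04 -1.e+00] F [-0.76  0.05  1.86] T [-0.052  0.118 -0.284] w 0.0401 q [-0.21   0.104  1.913 -0.     1.125 -1.714]
```

Emit:
{"fn": "drive_tool", "kwargs": {"moves": [[[0,0,0],2,0],[[0,0,0],3,0],[[0,0,0],3,0],[[0,0,0],2,0]]}}

```text
time: 16.68
ee_pos: [0.5803, -0.0686, 0.0863]
eef_rot: [0.19, 1.562, -0.19]
wrist_force: [0.5, 0.6, 2.0]
grip_width: 0.04
```

```bash
python3 snap.py 12
```

```text
t 16.68 pos [ 0.5803 -0.0686  0.0863] yawy 76.13 x [ 1.e-04 -0.e+00 -1.e+00] F [0.5  0.58 1.97] T [0.058 0.    0.38 ] w 0.0400 q [-0.21   0.104  1.913  0.     1.125 -1.538]
```

Emit:
{"fn": "drive_tool", "kwargs": {"moves": [[[0,0,0],2,0],[[0,0,0],2,0]]}}

```text
time: 16.92
ee_pos: [0.5803, -0.0685, 0.0863]
eef_rot: [0.246, 1.557, -0.245]
wrist_force: [0.0, 1.8, 1.3]
grip_width: 0.04
```

```bash
python3 snap.py 12
```

```text
t 16.93 pos [ 0.5803 -0.0685  0.0863] yawy 72.08 x [ 3.e-04  3.e-04 -1.e+00] F [0.   1.84 1.25] T [ 0.279 -0.031  0.384] w 0.0400 q [-0.21   0.104  1.913  0.     1.125 -1.468]
```

Emit:
{"fn": "drive_tool", "kwargs": {"moves": [[[0,0,0],2,0],[[0,0,0],2,0]]}}

```text
time: 17.18
ee_pos: [0.5804, -0.0684, 0.0863]
eef_rot: [0.301, 1.55, -0.3]
wrist_force: [1.1, 2.8, 1.9]
grip_width: 0.0396
```

```bash
python3 snap.py 12
```

```text
t 17.18 pos [ 0.5804 -0.0684  0.0863] yawy 68.06 x [ 4.e-04  6.e-04 -1.e+00] F [1.12 2.75 1.92] T [ 0.451 -0.059  0.309] w 0.0396 q [-2.100e-01  1.040e-01  1.913e+00  1.000e-03  1.125e+00 -1.398e+00]
```

```bash
cat > tq.py <<'E'
from bench import telemetry,eyes
import numpy as np
from scipy.spatial.transform import Rotation as Ro
T=[];F=[]
for i in range(5):
    s=telemetry.state();T.append(s["torque"][2]);F.append(s["wrist_force"]);eyes.camera("scene")
R=Ro.from_rotvec(s["eef_rot"]).as_matrix()
print("t %.2f yaw %.2f Tz mean %.3f sd %.3f"%(s["time"],np.degrees(np.arctan2(R[1,1],R[0,1])),np.mean(T),np.std(T)),"F",np.mean(F,0).round(1),"pos",s["ee_pos"].round(4),"w %.4f"%s["grip_width"],"q6 %.3f"%s["joint_positions"][5])
E
python3 tq.py
```

```text
t 17.38 yaw 68.11 Tz mean -0.077 sd 0.210 F [0.7 3.  1.8] pos [ 0.5804 -0.0685  0.0863] w 0.0399 q6 -1.399
```

Emit:
{"fn": "drive_tool", "kwargs": {"moves": [[[0,0,0],2,0],[[0,0,0],2,0]]}}

```text
time: 17.68
ee_pos: [0.5804, -0.0684, 0.0863]
eef_rot: [0.355, 1.541, -0.354]
wrist_force: [0.6, 4.9, 2.6]
grip_width: 0.0397
```

```bash
python3 tq.py
```

```text
t 17.88 yaw 64.07 Tz mean 0.031 sd 0.178 F [0.9 5.2 2.3] pos [ 0.5804 -0.0684  0.0863] w 0.0400 q6 -1.328
```

Emit:
{"fn": "drive_tool", "kwargs": {"moves": [[[0,0,0],2,0],[[0,0,0],1,0]]}}

```text
time: 18.18
ee_pos: [0.5805, -0.0683, 0.0863]
eef_rot: [0.396, 1.534, -0.394]
wrist_force: [1.7, 6.5, 2.2]
grip_width: 0.0398
```

```bash
python3 tq.py
```

```text
t 18.38 yaw 61.12 Tz mean 0.190 sd 0.088 F [1.5 5.3 1.9] pos [ 0.5804 -0.0683  0.0863] w 0.0399 q6 -1.277
```

Emit:
{"fn": "drive_tool", "kwargs": {"moves": [[[0,0,0],2,0],[[0,0,0],1,0]]}}

```text
time: 18.68
ee_pos: [0.5805, -0.0683, 0.0863]
eef_rot: [0.437, 1.526, -0.435]
wrist_force: [1.7, 5.2, 2.1]
grip_width: 0.04
```

```bash
python3 tq.py
```

```text
t 18.88 yaw 58.12 Tz mean 0.179 sd 0.120 F [1.5 5.4 2.1] pos [ 0.5805 -0.0682  0.0863] w 0.0396 q6 -1.224
```

Emit:
{"fn": "drive_tool", "kwargs": {"moves": [[[0,0.0005,0],1,0],[[0,0,0],1,0]]}}

```text
time: 19.18
ee_pos: [0.5805, -0.0682, 0.0863]
eef_rot: [0.463, 1.521, -0.463]
wrist_force: [0.3, 4.9, 3.2]
grip_width: 0.0394
```

```bash
python3 snap.py 13|cut -c1-150
```

```text
t 19.18 pos [ 0.5805 -0.0682  0.0863] yawy 56.12 x [ 1.e-04  2.e-04 -1.e+00] F [0.31 4.9  3.2 ] T [ 0.818 -0.059  0.456] w 0.0394 q [-0.209  0.104  1.
```

Emit:
{"fn": "drive_tool", "kwargs": {"moves": [[[0,0,0],1,0],[[0,0,0],1,0]]}}

```text
time: 19.42
ee_pos: [0.5805, -0.0682, 0.0863]
eef_rot: [0.491, 1.515, -0.49]
wrist_force: [0.2, 6.2, 3.3]
grip_width: 0.0402
```

```bash
python3 snap.py 13|cut -c1-150
```

```text
t 19.43 pos [ 0.5805 -0.0682  0.0863] yawy 54.12 x [ 2.e-04  4.e-04 -1.e+00] F [0.22 6.18 3.29] T [ 0.855 -0.068  0.367] w 0.0402 q [-0.209  0.104  1.
```

Emit:
{"fn": "drive_tool", "kwargs": {"moves": [[[0,0,0],1,0],[[0,0,0],1,0]]}}

```text
time: 19.68
ee_pos: [0.5806, -0.0681, 0.0862]
eef_rot: [0.518, 1.508, -0.517]
wrist_force: [0.4, 5.3, 3.8]
grip_width: 0.04
```

```bash
python3 snap.py 13|cut -c1-150
```

```text
t 19.68 pos [ 0.5806 -0.0681  0.0862] yawy 52.12 x [ 2.e-04  5.e-04 -1.e+00] F [0.41 5.29 3.85] T [ 0.864 -0.123  0.409] w 0.0400 q [-2.090e-01  1.050
```

Emit:
{"fn": "drive_tool", "kwargs": {"moves": [[[0,0,0],1,0],[[0,0,0],1,0]]}}

```text
time: 19.92
ee_pos: [0.5806, -0.0681, 0.0863]
eef_rot: [0.545, 1.501, -0.544]
wrist_force: [1.1, 5.5, 3.1]
grip_width: 0.0398
```

```bash
python3 snap.py 13|cut -c1-150
```

```text
t 19.93 pos [ 0.5806 -0.0681  0.0863] yawy 50.12 x [ 3.e-04  5.e-04 -1.e+00] F [1.07 5.54 3.14] T [ 0.916 -0.163  0.347] w 0.0398 q [-2.090e-01  1.050
```

Emit:
{"fn": "drive_tool", "kwargs": {"moves": [[[0,0,0],1.5,0]]}}

```text
time: 20.05
ee_pos: [0.5806, -0.0681, 0.0863]
eef_rot: [0.566, 1.496, -0.565]
wrist_force: [1.2, 4.9, 3.2]
grip_width: 0.04
```

```bash
python3 snap.py 13|cut -c1-150
```

```text
t 20.05 pos [ 0.5806 -0.0681  0.0863] yawy 48.61 x [ 4.e-04  5.e-04 -1.e+00] F [1.25 4.91 3.19] T [ 0.937 -0.179  0.35 ] w 0.0400 q [-2.090e-01  1.040
```

Emit:
{"fn": "drive_tool", "kwargs": {"moves": [[[0,0,0],1.5,0]]}}

```text
time: 20.18
ee_pos: [0.5806, -0.068, 0.0863]
eef_rot: [0.586, 1.49, -0.585]
wrist_force: [1.3, 4.4, 2.9]
grip_width: 0.0398
```

```bash
python3 snap.py 13|cut -c1-150
```

```text
t 20.18 pos [ 0.5806 -0.068   0.0863] yawy 47.11 x [ 4.e-04  6.e-04 -1.e+00] F [1.33 4.38 2.94] T [ 0.934 -0.164  0.371] w 0.0398 q [-2.090e-01  1.050
```

Emit:
{"fn": "drive_tool", "kwargs": {"moves": [[[0,0,0],1.5,0]]}}

```text
time: 20.3
ee_pos: [0.5807, -0.068, 0.0863]
eef_rot: [0.606, 1.484, -0.605]
wrist_force: [1.6, 5.7, 2.6]
grip_width: 0.0399
```

```bash
python3 snap.py 13|cut -c1-150
```

```text
t 20.30 pos [ 0.5807 -0.068   0.0863] yawy 45.60 x [ 6.e-04  6.e-04 -1.e+00] F [1.56 5.69 2.56] T [ 0.935 -0.176  0.372] w 0.0399 q [-2.090e-01  1.050
```

Emit:
{"fn": "drive_tool", "kwargs": {"moves": [[[0,0,0],1.5,0]]}}

```text
time: 20.42
ee_pos: [0.5807, -0.068, 0.0863]
eef_rot: [0.627, 1.478, -0.625]
wrist_force: [1.6, 5.8, 2.9]
grip_width: 0.0402
```

```bash
python3 snap.py 13|cut -c1-150
```

```text
t 20.43 pos [ 0.5807 -0.068   0.0863] yawy 44.11 x [ 6.e-04  7.e-04 -1.e+00] F [1.64 5.76 2.95] T [ 1.009 -0.253  0.353] w 0.0402 q [-2.090e-01  1.050
```

Emit:
{"fn": "drive_tool", "kwargs": {"moves": [[[0,0,0],1.5,0]]}}

```text
time: 20.55
ee_pos: [0.5807, -0.0679, 0.0862]
eef_rot: [0.647, 1.472, -0.645]
wrist_force: [0.3, 6.5, 2.0]
grip_width: 0.0397
```

```bash
python3 snap.py 13|cut -c1-150
```

```text
t 20.55 pos [ 0.5807 -0.0679  0.0862] yawy 42.61 x [ 6.e-04  7.e-04 -1.e+00] F [0.26 6.48 2.02] T [ 0.986 -0.198  0.387] w 0.0397 q [-2.090e-01  1.050
```

Emit:
{"fn": "drive_tool", "kwargs": {"moves": [[[0,0,0],1.5,0]]}}

```text
time: 20.68
ee_pos: [0.5807, -0.0679, 0.0863]
eef_rot: [0.667, 1.466, -0.666]
wrist_force: [1.9, 6.1, 1.8]
grip_width: 0.0397
```

```bash
python3 snap.py 13|cut -c1-150
```

```text
t 20.68 pos [ 0.5807 -0.0679  0.0863] yawy 41.12 x [ 7.e-04  7.e-04 -1.e+00] F [1.86 6.07 1.84] T [ 0.974 -0.207  0.426] w 0.0397 q [-2.090e-01  1.050
```

Emit:
{"fn": "drive_tool", "kwargs": {"moves": [[[0,0,0],1.5,0]]}}

```text
time: 20.8
ee_pos: [0.5808, -0.0679, 0.0862]
eef_rot: [0.687, 1.459, -0.686]
wrist_force: [1.7, 6.2, 1.4]
grip_width: 0.0395
```

```bash
python3 snap.py 13|cut -c1-150
```

```text
t 20.80 pos [ 0.5808 -0.0679  0.0862] yawy 39.63 x [ 8.e-04  7.e-04 -1.e+00] F [1.73 6.2  1.37] T [ 0.969 -0.244  0.506] w 0.0395 q [-2.090e-01  1.050
```

Emit:
{"fn": "drive_tool", "kwargs": {"moves": [[[0,0,0],1.5,0]]}}

```text
time: 20.92
ee_pos: [0.5808, -0.0679, 0.0863]
eef_rot: [0.707, 1.452, -0.706]
wrist_force: [2.2, 6.3, 2.9]
grip_width: 0.0398
```

```bash
python3 snap.py 13|cut -c1-150
```

```text
t 20.93 pos [ 0.5808 -0.0679  0.0863] yawy 38.13 x [ 8.e-04  7.e-04 -1.e+00] F [2.17 6.31 2.87] T [ 1.057 -0.284  0.571] w 0.0398 q [-2.090e-01  1.050
```

Emit:
{"fn": "drive_tool", "kwargs": {"moves": [[[0,0,0],1,0]]}}

```text
time: 21.05
ee_pos: [0.5808, -0.0679, 0.0862]
eef_rot: [0.72, 1.448, -0.719]
wrist_force: [1.6, 6.0, 2.5]
grip_width: 0.04
```

```bash
python3 snap.py 13|cut -c1-150
```

```text
t 21.05 pos [ 0.5808 -0.0679  0.0862] yawy 37.15 x [ 9.e-04  7.e-04 -1.e+00] F [1.56 5.98 2.53] T [ 1.002 -0.258  0.584] w 0.0400 q [-2.090e-01  1.050
```

Emit:
{"fn": "drive_tool", "kwargs": {"moves": [[[0,0,0],1,0]]}}

```text
time: 21.18
ee_pos: [0.5809, -0.0679, 0.0863]
eef_rot: [0.734, 1.443, -0.732]
wrist_force: [2.2, 6.1, 2.5]
grip_width: 0.0399
```

```bash
python3 snap.py 13|cut -c1-150
```

```text
t 21.18 pos [ 0.5809 -0.0679  0.0863] yawy 36.16 x [ 1.e-03  7.e-04 -1.e+00] F [2.23 6.14 2.48] T [ 1.009 -0.291  0.678] w 0.0399 q [-2.090e-01  1.050
```

Emit:
{"fn": "drive_tool", "kwargs": {"moves": [[[0,0,0],1,0]]}}

```text
time: 21.3
ee_pos: [0.5809, -0.0678, 0.0863]
eef_rot: [0.747, 1.438, -0.745]
wrist_force: [1.7, 5.8, 1.8]
grip_width: 0.0398
```

```bash
python3 snap.py 13|cut -c1-150
```

```text
t 21.30 pos [ 0.5809 -0.0678  0.0863] yawy 35.17 x [ 1.e-03  7.e-04 -1.e+00] F [1.71 5.83 1.81] T [ 1.039 -0.249  0.658] w 0.0398 q [-2.090e-01  1.050
```

Emit:
{"fn": "drive_tool", "kwargs": {"moves": [[[0,0,0],0,0]]}}

```text
time: 21.42
ee_pos: [0.5809, -0.0679, 0.0863]
eef_rot: [0.747, 1.438, -0.745]
wrist_force: [1.5, 6.2, 3.0]
grip_width: 0.0396
```

```bash
python3 tq.py
```

```text
t 21.62 yaw 35.16 Tz mean 0.430 sd 0.018 F [1.9 6.5 2.1] pos [ 0.5808 -0.0678  0.0862] w 0.0398 q6 -0.823
```

Emit:
{"fn": "drive_tool", "kwargs": {"moves": [[[0,0,0],0,46],[[0,0,0],0,60],[[0,0,0],0,70],[[0,0,0],0,70],[[-0.005,0,0],0,70],[[-0.015,0,0],0,70],[[-0.03,0,0],0,70],[[-0.03,0,0],0,70],[[-0.03,0,0],0,70],[[-0.02,0,0],0,70],[[0,0,-0.03],0,70],[[0,0,-0.03],0,70],[[0,0,0],0,70]]}}

```text
time: 23.3
ee_pos: [0.5452, -0.0183, 0.2166]
eef_rot: [0.744, 1.439, -0.744]
wrist_force: [0.1, 0.3, -0.7]
grip_width: 0.0664
```

```bash
python3 snap.py 14 scene wrist; python3 - <<'E'
import cv2
from h import *
s=cv2.imread('pics/scene14.png');cv2.imwrite('pics/c14s.png',cv2.resize(s[140:230,370:460],None,fx=6,fy=6,interpolation=cv2.INTER_CUBIC))
z=load("pics/scene14.npz");P=cloud(z);Q=P[155:185,404:428]
m=(np.hypot(Q[...,0]-.5815,Q[...,1]+.0685)<.009)&(Q[...,2]>.11);q=Q[m];k=q[abs(q[:,2]-.125)<.004];print(len(k),k.mean(0))
E
```

```text
t 23.30 pos [ 0.5452 -0.0183  0.2166] yawy 35.31 x [ 3.e-04 -2.e-04 -1.e+00] F [ 0.06  0.32 -0.69] T [-0.051 -0.005 -0.014] w 0.0664 q [-0.132 -0.104  1.89  -0.     1.355 -0.748]
64 [ 0.58080523 -0.06812168  0.12561762]
```

View pics/scene14.png

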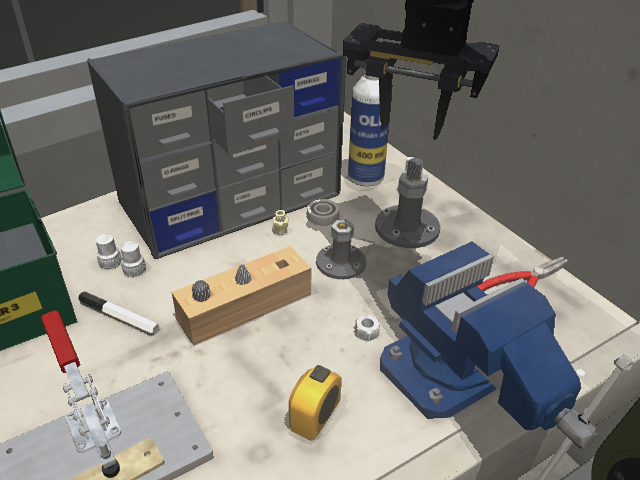

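View pics/c14s.png

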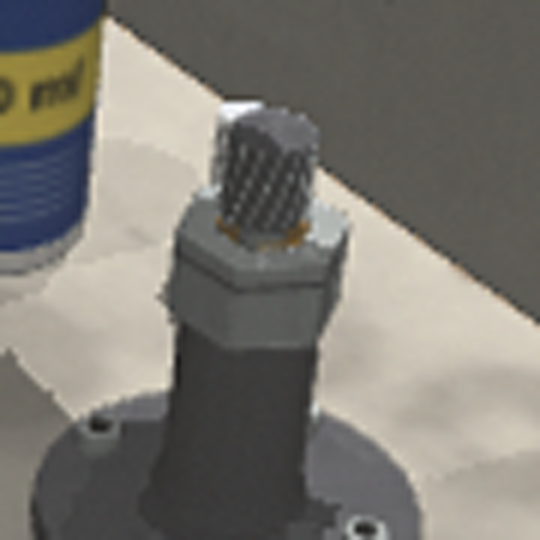

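View pics/wrist14.png

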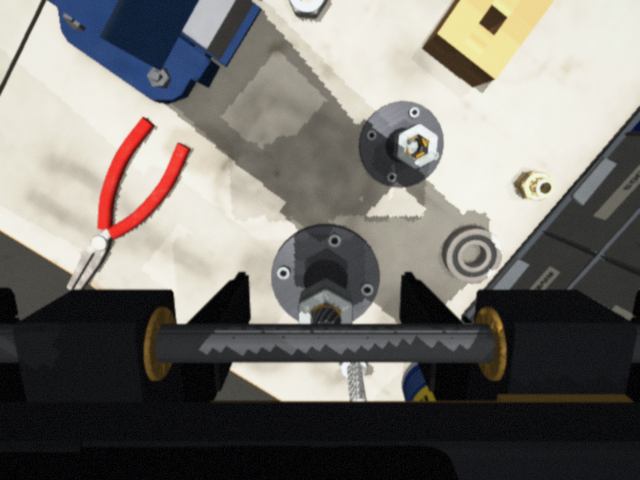

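Emit:
{"fn": "drive_tool", "kwargs": {"moves": [[[-0.02,0,0.02],0,70],[[-0.01,0,0.03],0,70],[[0,0,0.02],0,70],[[0,0,0],0,70],[[0,0,0],0,70]]}}

```text
time: 24.02
ee_pos: [0.5856, -0.0763, 0.245]
eef_rot: [0.746, 1.441, -0.747]
wrist_force: [0.0, -0.0, -0.0]
grip_width: 0.0667
```

```bash
python3 snap.py 15 wrist; python3 - <<'E'
from nut import *
for a in (35,26,30): nut("wrist15",(260,180,390,320),[.5805,-.069],.004,9,a)
E
```

```text
t 24.02 pos [ 0.5856 -0.0763  0.245 ] yawy 35.18 x [-2.1e-03  8.0e-04 -1.0e+00] F [ 0.01 -0.03 -0.05] T [-0.029  0.021  0.026] w 0.0667 q [-0.221 -0.018  1.76   0.     1.402 -0.835]
wrist15 0.004 nut [ 0.5809 -0.0694] 35.29 grow -0.0001 0.00022
wrist15 0.004 nut [ 0.5808 -0.0694] 35.4 grow -0.0001 0.00021
wrist15 0.004 nut [ 0.5809 -0.0694] 35.29 grow -0.0001 0.00022
```

View pics/wrist15.png

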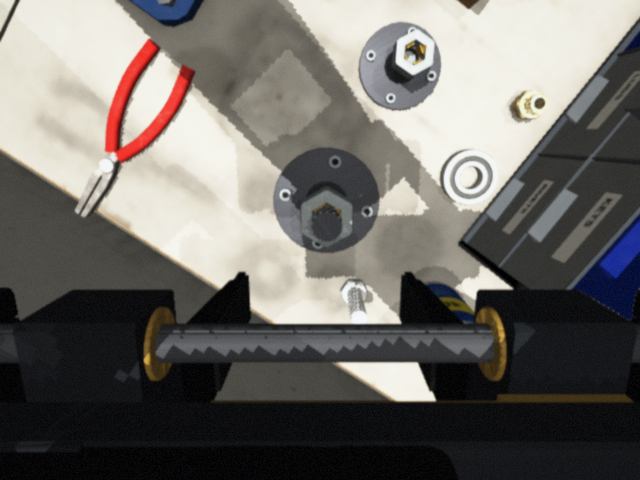

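The wrist view shows the nut at (326,217) with the cutter centred in it. The fitted nut angle is 35.3°, exactly where the turn ended, so it neither slipped nor sprang back. Handing in.

```bash
python3 -c "
from bench import order
print(order.sign_off())"
```

```text
the job is handed in; nothing more can be done
None
```

The flat-topped cutter is home in the larger collet holder, the nut is tightened, and the job is handed in at about 24 s. No verdict came back.

- **Cutter:** I took it from the block's right-hand hole and lined it up over the nut to about 0.3 mm. It met the stop with about 5 N at the height predicted for fully home, and I let go. Its flat top then measured 125.6 mm up, against 125 mm expected.
- **Nut:** I turned it clockwise about 51° (0.89 rad). The loose torque read about 0.37 N m and began to climb at roughly 0.7 rad. The last two readings while turning averaged 0.67 N m.
- **After release:** the nut stayed where it was left (fitted 35.3°, tool 35.2°). The ball and cone cutters are still in their holes, and the robot is touching nothing.

**Uncertain – tightness:** the torque readings put the grip about 0.29 N m above loose. The turn past contact, at the stated 1.2 N m per rad, puts it at about 0.2. Both are inside the 0.15 to 0.35 range, but the first is nearer the tight end. Single readings varied by about 0.04 N m.

The gripper was slightly off the nut's axis during the turn, which gave a side force of about 6 N.

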